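# Load the drilling nests from a stack of blanks

### The arm

A 6-joint arm with a two-finger parallel gripper is mounted at the origin on a cart in front of the work surface, level with it; the furniture and walls round the work are solid. World frame = base frame: x ahead of the robot, y to its left, z up, the work surface at z = 0. Lengths are in m, angles in rad, forces in N, time in s.
With the tool pointing down it reaches from about 0.4 to 0.825 m from the base axis. Payload 7 kg.
Tool frame: the origin (TCP) lies between the finger pads; the fingertips stand 22 mm ahead of it and the grasp point (between the pads) lies 3 mm ahead of it (arm.tip_reach is the distance from the TCP to the fingertips, in m); z points along the fingers, y is the line along which they close (so a half turn about z gives the same grasp; the last joint's range is limited). The gripper opens to 88 mm and grips with 3 to 60 N. Pads are 19 mm wide; open, the fingers measure 130 mm over their backs; the gripper's body (78 mm by 193 mm) begins 47 mm behind the grasp point.
Start: joints at [-1.035, 0.359, 0.012, 0, -1.224, -0.288], TCP at [0.166, -0.654, 0.249] pointing down, gripper open.
Joint ranges: [-3.07, 3.07], [-1.43, 2.12], [-1.02, 1.25], [-3.03, 1.67], [-3.05, -0], [-3.03, 3.03]. Speed limits (rad/s): [2.39, 2.39, 3.01, 3.14, 3.14, 3.14].

### API

Orientations are given as [roll, pitch, yaw] about the fixed x, y, z axes, in that order (R = Rz(yaw) Ry(pitch) Rx(roll)).
In Python, from station import arm, viewer gives the robot as it stands. The module is installed in compiled form; this text tells all that it offers.
- The arm moves only by the tool apply_moves, never from a script. Its argument "commands" is a list that holds one entry, the list of rows, each a list of 5 numbers: the closure, from -1 (fully open) to 1 (shut), then the shift along the world's x, y, z as a fraction of full scale, then the turn about the world's z as a fraction of full scale. In form: [[[fingers, tx, ty, tz, yaw], ...]]. A call has 1 to 12 rows; each row shifts and turns the commanded pose from where the row before left it; what a row does not reach is not made up. Full scale, the value 1, is 20 cm for a shift and pi rad for a turn. A row lasts 1/10 s, in which the tool goes at most 50 mm and 8.59 degrees, less where a joint would pass 70% of its speed; a pose out of reach is approached as far as the arm can. A call with a number of a shift or a turn outside -1 to 1 is refused whole. A call with a gripper value outside its range is refused whole. The fingers move at their own pace and stop on an object; "force" is the grip in N (left out, the last holds). Time passes only in rows, so rows that do not move let the fingers close. It gives the time, the measured TCP pose, the force, the opening and the grip force at its end, in the units of the state.
- arm.get_state(): the state, without advancing time (a new reading comes with each control period).
- viewer.grab_frame(name): name is "side" or "top" or "wrist"; returns a dict with "image" (420x560x3 uint8, blue, green, red), "mtx" (3x3 intrinsics, pixels), "k1" (the pictures are not rectified: a ray, as slopes to the right and down, at radius r is drawn at 1 + k1 r^2 times it, then the intrinsics apply), "rvec" (rotation vector, rad) and "tvec" (3), from world to camera coordinates, as OpenCV has them. Camera axes: x right, y down, z forward; pixel columns grow to the right and rows downward; lengths in m; the calibration is good to about 2 mm. A picture is of the moment at which its call begins. There is no depth.
- arm.job_done(): hands the job in; it is judged then, once.
The state is a dict: "t": time; "q": joint angles; "qd": joint speeds; "joint_efforts": joint torques, N m; "eef_pos": TCP position; "ee_rot": TCP orientation; "force": force on the tool from outside, world axes, zero at the start; "moment": the same for the moment, N m; "width": finger opening in m; "gripper_force": force on a finger pad.
Only numpy, scipy, OpenCV 4.12 (cv2) and the standard library are available. Lean on these libraries where they do the work, as an engineer would, in place of code of your own. Each camera call takes 0.05 s, during which the arm holds its last target. There are 200 camera calls.

### The job

Load the four drilling nests: take the stack of timber blanks apart one at a time from the top down, and lay each blank flat in the pocket cut to its size - the small one in the yellow nest, the broad one in the red, the medium one in the blue and the long one in the green. Let go of them all, and do not disturb the tape measure or the red-handled pliers.

Things in the scene. Friction and masses are not known exactly. Their poses are not given: they have to be found in the camera images.
- small_blank_centre (a point): Loose small timber blank, a plain bar 50 x 80 x 18 mm (pale beige fibreboard, top of the stack at the start). The point is its centre, half-way up (9 mm above its underside); own x axis along the 50 mm width, y along the 80 mm length, z up. In the stack each blank lies roughly crosswise on the one below, centred within 8 mm; either end may face either way.
- broad_blank_centre (a point): Loose broad timber blank, a plain bar 60 x 100 x 28 mm (brown timber, second from the top). The point is its centre, half-way up (14 mm above its underside); own x axis along the 60 mm width, y along the 100 mm length, z up. In the stack each blank lies roughly crosswise on the one below, centred within 8 mm; either end may face either way.
- medium_blank_centre (a point): Loose medium timber blank, a plain bar 50 x 130 x 22 mm (grey timber, third from the top). The point is its centre, half-way up (11 mm above its underside); own x axis along the 50 mm width, y along the 130 mm length, z up. In the stack each blank lies roughly crosswise on the one below, centred within 8 mm; either end may face either way.
- long_blank_centre (a point): Loose long timber blank, a plain bar 45 x 150 x 18 mm (light brown timber, at the bottom, on the table). The point is its centre, half-way up (9 mm above its underside); own x axis along the 45 mm width, y along the 150 mm length, z up. In the stack each blank lies roughly crosswise on the one below, centred within 8 mm; either end may face either way.
- nest_yellow_floor (a point): Yellow drilling nest for the small blank, fixed to the table: a yellow painted base 86 x 116 x 8 mm with pale wooden stops 6 mm high round a pocket 66 x 96 mm (8 mm play all round the blank). The stops leave a 60 mm gap in the middle of both long sides for the fingers. The point is the centre of the pocket floor, 8 mm above the table; own x axis along the pocket's width, y along its length, z up; the blank may lie either end first.
- nest_red_floor (a point): Red drilling nest for the broad blank, fixed to the table: a red painted base 96 x 136 x 8 mm with pale wooden stops 6 mm high round a pocket 76 x 116 mm (8 mm play all round the blank). The stops leave a 60 mm gap in the middle of both long sides for the fingers. The point is the centre of the pocket floor, 8 mm above the table; own x axis along the pocket's width, y along its length, z up; the blank may lie either end first.
- nest_blue_floor (a point): Blue drilling nest for the medium blank, fixed to the table: a blue painted base 86 x 166 x 8 mm with pale wooden stops 6 mm high round a pocket 66 x 146 mm (8 mm play all round the blank). The stops leave a 60 mm gap in the middle of both long sides for the fingers. The point is the centre of the pocket floor, 8 mm above the table; own x axis along the pocket's width, y along its length, z up; the blank may lie either end first.
- nest_green_floor (a point): Green drilling nest for the long blank, fixed to the table: a green painted base 81 x 186 x 8 mm with pale wooden stops 6 mm high round a pocket 61 x 166 mm (8 mm play all round the blank). The stops leave a 60 mm gap in the middle of both long sides for the fingers. The point is the centre of the pocket floor, 8 mm above the table; own x axis along the pocket's width, y along its length, z up; the blank may lie either end first.
- tape_measure: Yellow and black pocket tape measure, 66 x 84 x 44 mm, loose, a bystander: leave it alone. Origin at the centre of its underside.
- red_pliers: Pliers with red handles, 49 x 162 x 13 mm, lying flat, loose, a bystander: leave them alone. Origin at the centre of their underside.
Mind the look-alikes: they are no part of the job. Leave any orange look-alike of the part that bears small_blank_centre alone.

How it is judged:
By the outcome, as a careful person would: the job done as asked, in the order asked, and still so for the second after the job is handed in, with the robot touching nothing.
It also fails if it takes over 112 s, if anything falls off the work surface, if the arm or the gripper's body presses on something with over 40 N, if the wrist force passes 120 N, or if a joint passes its speed limit or range.

## Working session

There is one attempt and no reset: what is moved stays moved. The work goes in short steps, Python scripts to look and compute and a tool call to move; the robot and the scene stay as the last step left them, time stands still between calls to the robot, and variables do not carry over. Pictures are saved under pics/ and viewed, at most 14 in all, crops included, and the job is handed in when it is done.

Besides the shell and the picture viewer there is one more tool, called after ">>>" by a JSON object that holds its "method" and its "body". apply_moves: Moves the arm, as the interface text tells. Shift numbers are shares of 20 cm and turn numbers shares of pi rad, none past 1 either way. Its arguments: {"type":"object","properties":{"commands":{"type":"array","items":{"type":"array","items":{"type":"array","items":{"type":"number"}}}},"force":{"type":"number"}},"required":["commands"]}

```bash
mkdir -p pics
python3 - <<'E'
from station import arm, viewer
import cv2,pickle
F={}
for n in("top","side","wrist"):
    f=viewer.grab_frame(n);F[n]=f;cv2.imwrite(f"pics/{n}0.png",f["image"])
    print(n,f["mtx"].tolist(),f["k1"],f["rvec"],f["tvec"])
pickle.dump(F,open("f0.pkl","wb"))
s=arm.get_state();print(s["t"],s["eef_pos"],s["ee_rot"],s["width"],arm.tip_reach)
E
```

```text
top [[406.259687627524, 0.0, 285.6272135436814], [0.0, 406.259687627524, 211.22971078103245], [0.0, 0.0, 1.0]] -0.001475806270248916 [ 2.20162698 -2.19385153  0.09280724] [1.08224706e-03 4.78272795e-01 1.14591916e+00]
side [[426.99926521020404, 0.0, 278.38751222691656], [0.0, 426.99926521020404, 216.03838857637427], [0.0, 0.0, 1.0]] -0.12522782634545832 [ 0.40884536 -2.51545608  1.56317427] [0.46431919 0.12476664 1.15586564]
wrist [[310.55903073245196, 0.0, 281.7129109270127], [0.0, 310.55903073245196, 209.37752000415884], [0.0, 0.0, 1.0]] -0.051625962655491665 [-1.80065173 -2.31343545 -0.35885159] [ 0.67412614 -0.03663917  0.39179416]
0.15 [ 0.16545727 -0.65407583  0.24782552] [ 3.14030455e+00 -1.38133394e-04 -2.89387564e+00] 0.08754997829906688 0.022
```

View pics/top0.png

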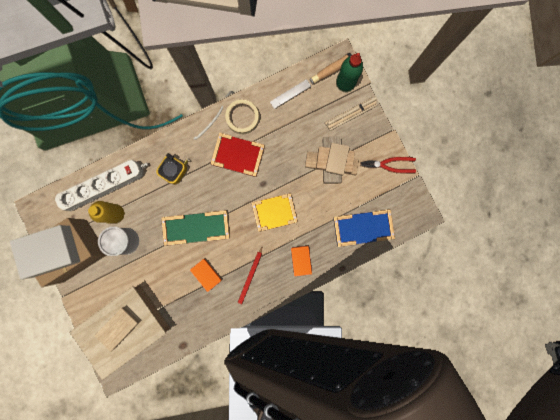

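View pics/side0.png

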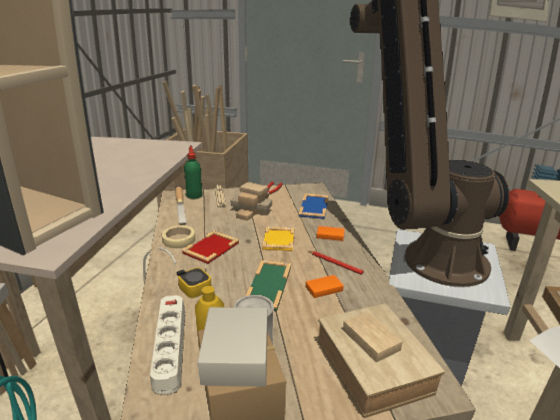

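```bash
cat > h.py <<'E'
import numpy as np,cv2
def ray(f,uv):
    uv=np.atleast_2d(np.float64(uv)); K=f["mtx"]
    d=np.c_[(uv[:,0]-K[0,2])/K[0,0],(uv[:,1]-K[1,2])/K[1,1]]
    n=cv2.undistortPoints(uv[:,None],K,np.float64([f["k1"],0,0,0,0]))[:,0]
    R=cv2.Rodrigues(np.float64(f["rvec"]))[0]
    return -R.T@np.ravel(f["tvec"]),np.c_[n,np.ones(len(n))]@R
def world(f,uv,z):
    c,d=ray(f,uv); return c+d*((z-c[2])/d[:,2])[:,None]
def px(f,P):
    return cv2.projectPoints(np.float64(P).reshape(-1,3),np.float64(f["rvec"]),np.float64(f["tvec"]),f["mtx"],np.float64([f["k1"],0,0,0,0]))[0][:,0]
def rect(P):
    r=cv2.minAreaRect(np.float32(P[:,:2]*1000)); (c,(w,h),a)=r
    if w>h: a+=90; w,h=h,w     # a = direction of width (own x axis)
    return np.round(c,1),round(w,1),round(h,1),round((a+90)%180-90,1)
def crop(f,box,k,name):
    x0,y0,x1,y1=box; cv2.imwrite(name,cv2.resize(f["image"][y0:y1,x0:x1],None,fx=k,fy=k,interpolation=cv2.INTER_CUBIC))
E
python3 - <<'E'
import pickle;from h import *
F=pickle.load(open("f0.pkl","rb"));f=F["top"]
hsv=cv2.cvtColor(f["image"],cv2.COLOR_BGR2HSV)
for n,lo,hi,b in(("yellow",22,32,(245,185,305,235)),("red",0,6,(205,125,270,180)),("blue",100,125,(325,200,400,250)),("green",60,95,(155,200,235,250))):
    x0,y0,x1,y1=b;m=np.zeros(hsv.shape[:2],np.uint8)
    h=hsv[y0:y1,x0:x1];m[y0:y1,x0:x1]=((h[...,0]>=lo)&(h[...,0]<=hi)&(h[...,1]>150))*255
    if n=="red":m[y0:y1,x0:x1]|=((h[...,0]>=174)&(h[...,1]>150))*np.uint8(255)
    k,_=cv2.findContours(m,0,1);c=max(k,key=cv2.contourArea)[:,0]
    print(n,rect(world(f,c,.008)),np.round(px(f,world(f,[c.mean(0)],.008)),0))
for n,p in(("stack",(335,160)),("tape",(172,168)),("bottle",(350,72)),("base",(285,330)),("plierstip",(362,164)),("tabletop",(340,5)),("yellowbottle",(105,212))):print(n,world(f,[p],0)[0].round(3))
crop(f,(285,110,425,210),5.5,"pics/c1.png")
w=F["side"];crop(w,(215,170,335,250),6.5,"pics/c2.png")
E
```

```text
yellow (array([475.9,  35.5]), 83.9, 94.1, 14.2) [[274. 212.]]
red (array([643.3, 143.6]), 94.4, 114.4, -14.9) [[237. 154.]]
blue (array([ 432.3, -223.4]), 83.1, 141.7, 7.3) [[364. 228.]]Traceback (most recent call last):
  File "<stdin>", line 8, in <module>
ValueError: max() iterable argument is empty
```

Run:
```python
import pickle;from h import *
F=pickle.load(open("f0.pkl","rb"));f=F["top"]
hsv=cv2.cvtColor(f["image"],cv2.COLOR_BGR2HSV);print(hsv[228,196])
x0,y0,x1,y1=155,205,235,250;m=np.zeros(hsv.shape[:2],np.uint8);h=hsv[y0:y1,x0:x1]
m[y0:y1,x0:x1]=((abs(h[...,0].astype(int)-int(hsv[228,196,0]))<12)&(h[...,1]>100))*255
k,_=cv2.findContours(m,0,1);c=max(k,key=cv2.contourArea)[:,0];print(rect(world(f,c,.008)))
for n,p in(("stack",(335,160)),("tape",(172,168)),("bottle",(350,72)),("base",(285,330)),("plierstip",(362,164)),("tabletop",(340,5)),("yellowbottle",(105,212))):print(n,world(f,[p],0)[0].round(3))
crop(f,(285,110,425,210),5.5,"pics/c1.png")
crop(F["side"],(215,170,335,250),6.5,"pics/c2.png")
```

```text
[ 71 110 118]
(array([431.4, 261.8]), 76.1, 161.7, 6.5)
stack [ 0.63  -0.142  0.   ]
tape [0.604 0.333 0.   ]
bottle [ 0.895 -0.188  0.   ]
base [0.141 0.003 0.   ]
plierstip [ 0.619 -0.221  0.   ]
tabletop [ 1.101 -0.159  0.   ]
yellowbottle [0.475 0.521 0.   ]
```

View pics/c1.png

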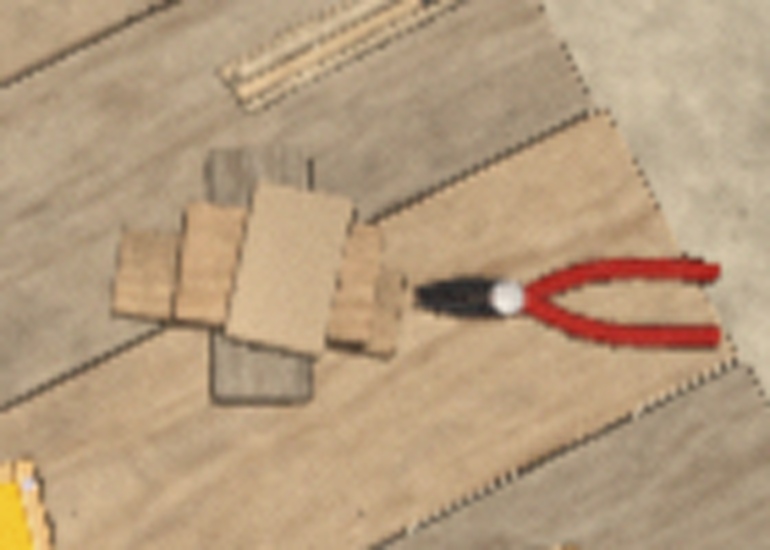

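View pics/c2.png

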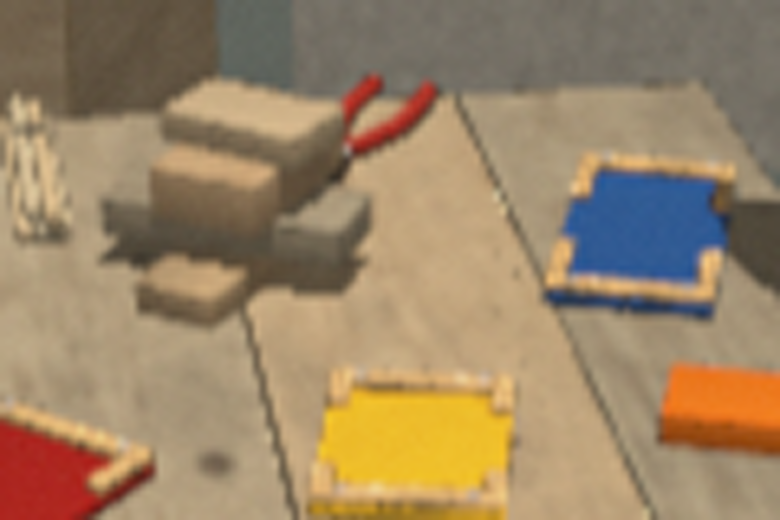

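Run:
```python
import pickle;from h import *
F=pickle.load(open("f0.pkl","rb"));f=F["top"]
def c(p,z):
    return rect(world(f,np.float64(p)/5.5+[284.6,109.6],z))
print("small",c([(260,182),(355,205),(320,357),(225,335)],.086))
for n,z,p in(("broad",.068,[(188,202),(174,320),(380,235)]),("long",.018,[(122,228),(112,315),(405,275),(393,357)]),("med",.04,[(205,150),(310,155),(212,403),(310,403)])):print(n,(world(f,np.float64(p)/5.5+[284.6,109.6],z)*1000).round(0)[:,:2].tolist())
```

```text
small (array([ 617.4, -135.9]), 48.4, 78.5, 77.0)
broad [[655.0, -87.0], [595.0, -80.0], [639.0, -184.0]]
long [[652.0, -58.0], [606.0, -52.0], [628.0, -206.0], [585.0, -200.0]]
med [[689.0, -99.0], [686.0, -153.0], [557.0, -102.0], [557.0, -153.0]]
```

>>> {"method": "apply_moves", "body": {"commands": [[[-1, 0.14, 0.16, 0, -0.01], [-1, 0.14, 0.16, 0, -0.01], [-1, 0.14, 0.16, 0, -0.01], [-1, 0.14, 0.16, 0, -0.01], [-1, 0.14, 0.16, 0, -0.01], [-1, 0.14, 0.16, 0, -0.01], [-1, 0.14, 0.16, 0, -0.01], [-1, 0.14, 0.16, 0, -0.01], [-1, 0.14, 0.16, 0, -0.01], [-1, 0.14, 0.16, 0, -0.01]]]}}

```text
t: 1.15
eef_pos: [0.4463, -0.3328, 0.2486]
ee_rot: [3.142, -0.0, 3.074]
force: [1.0, -0.4, -0.1]
width: 0.0877
gripper_force: 0.0
```

>>> {"method": "apply_moves", "body": {"commands": [[[-1, 0.14, 0.16, 0, -0.01], [-1, 0.14, 0.16, 0, -0.01], [-1, 0.14, 0.16, 0, -0.01], [-1, 0.14, 0.16, 0, -0.01], [-1, 0.14, 0.16, 0, -0.01], [-1, 0.14, 0.16, 0, 0], [-1, 0, 0, 0, 0], [-1, 0, 0, 0, 0]]]}}

```text
t: 1.95
eef_pos: [0.6137, -0.1414, 0.2477]
ee_rot: [-3.141, -0.001, 2.92]
force: [-0.4, 0.1, -0.3]
width: 0.0874
gripper_force: 0.0
```

```bash
cat > snap.py <<'E'
import sys,pickle;from h import *
from station import arm,viewer
n=sys.argv[1];cam=sys.argv[2] if len(sys.argv)>2 else "wrist"
f=viewer.grab_frame(cam);cv2.imwrite(f"pics/{n}.png",f["image"]);pickle.dump(f,open(n+".pkl","wb"))
s=arm.get_state();print(s["t"],np.round(s["eef_pos"],4),np.degrees(s["ee_rot"]).round(1),np.round(s["q"],2),s["width"],np.round(s["force"],1))
R=cv2.Rodrigues(np.float64(f["rvec"]))[0];print("cam",(-R.T@np.ravel(f["tvec"])).round(3))
E
python3 snap.py w1
```

```text
2.0 [ 0.6132 -0.1422  0.248 ] [-1.800e+02 -1.000e-01  1.672e+02] [ 0.08  0.29 -0.09 -0.   -1.19 -1.88] 0.08769060814219337 [ 0.5 -0.7  0.1]
cam [ 0.532 -0.123  0.384]
```

View pics/w1.png

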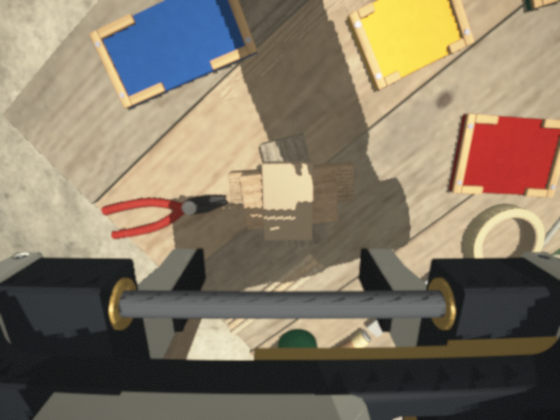

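Run:
```python
import pickle;from h import *
f=pickle.load(open("w1.pkl","rb"))
print(rect(world(f,[(264,164),(313,164),(312,240),(264,240)],.086)))
t=np.radians(77);u=np.array([np.cos(t),np.sin(t)]);v=np.array([-u[1],u[0]])
Q=[np.r_[np.array([.6174,-.1359])+a*.025*u+b*.04*v,.086] for a,b in((1,1),(1,-1),(-1,-1),(-1,1))]
print(px(f,Q).round(0).tolist())
im=f["image"].copy();cv2.polylines(im,[px(f,Q).round().astype(int)],True,(0,0,255),1)
cv2.imwrite("pics/w1c.png",cv2.resize(im[120:260,170:400],None,fx=3.4,fy=3.4,interpolation=2))
```

```text
(array([ 619.8, -136.4]), 50.0, 79.4, 77.3)
[[315.0, 161.0], [312.0, 238.0], [264.0, 238.0], [263.0, 161.0]]
```

View pics/w1c.png

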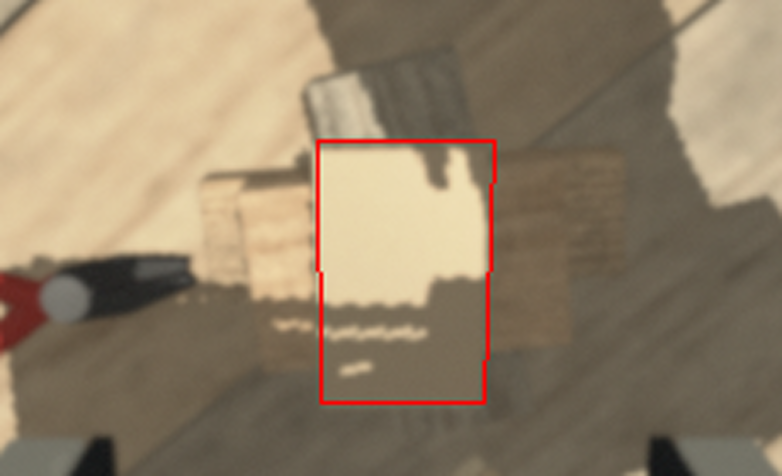

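>>> {"method": "apply_moves", "body": {"commands": [[[-1, 0.029, 0.031, -0.1, 0], [-1, 0, 0, -0.12, 0], [-1, 0, 0, -0.12, 0], [-1, 0, 0, -0.12, 0], [-1, 0, 0, -0.12, 0], [-1, 0, 0, -0.12, 0], [-1, 0, 0, -0.05, 0], [-1, 0, 0, -0.025, 0], [-1, 0, 0, 0, 0], [-1, 0, 0, 0, 0]]], "force": 20}}

```text
t: 3.0
eef_pos: [0.62, -0.1364, 0.0948]
ee_rot: [3.141, 0.002, 2.918]
force: [-0.6, 0.3, 0.4]
width: 0.0875
gripper_force: 0.0
```

>>> {"method": "apply_moves", "body": {"commands": [[[1, 0, 0, 0, 0], [1, 0, 0, 0, 0], [1, 0, 0, 0, 0], [1, 0, 0, 0, 0], [1, 0, 0, 0, 0], [1, 0, 0, 0, 0], [1, 0, 0, 0, 0], [1, 0, 0, 0, 0]]]}}

```text
t: 3.8
eef_pos: [0.6194, -0.1361, 0.0936]
ee_rot: [3.142, 0.0, 2.918]
force: [-0.9, 0.6, 0.7]
width: 0.0497
gripper_force: 20.0
```

>>> {"method": "apply_moves", "body": {"commands": [[[1, 0, 0, 0.03, 0], [1, 0, 0, 0.07, 0], [1, 0, 0, 0.1, 0], [1, 0, 0, 0.1, 0], [1, 0, 0, 0.1, 0.02], [1, -0.04, 0.05, 0, 0.04], [1, -0.04, 0.05, 0, 0.04], [1, -0.04, 0.05, 0, 0.04], [1, -0.04, 0.05, 0, 0.04], [1, -0.04, 0.05, 0, 0.04], [1, -0.04, 0.05, 0, 0.04], [1, -0.04, 0.05, 0, 0.04]]]}}

```text
t: 5.0
eef_pos: [0.5633, -0.0658, 0.1749]
ee_rot: [-3.141, 0.001, -2.417]
force: [0.4, -0.2, -1.3]
width: 0.0498
gripper_force: 20.0
```

>>> {"method": "apply_moves", "body": {"commands": [[[1, -0.05, 0.06, 0, 0.04], [1, -0.05, 0.06, 0, 0.04], [1, -0.05, 0.06, 0, 0.04], [1, -0.05, 0.06, 0, 0.04], [1, -0.05, 0.06, 0, 0.04], [1, -0.05, 0.06, 0, 0.04], [1, -0.05, 0.06, 0, 0.04], [1, -0.05, 0.06, 0, 0.04], [1, -0.04, 0.03, 0, 0.03], [1, 0, 0, 0, 0], [1, 0, 0, 0, 0]]]}}

```text
t: 6.1
eef_pos: [0.4758, 0.036, 0.1745]
ee_rot: [-3.14, 0.0, -1.325]
force: [0.3, -0.4, -0.7]
width: 0.0499
gripper_force: 20.0
```

```bash
python3 snap.py w2
```

```text
6.15 [0.4758 0.0358 0.1743] [-179.9    0.   -75.9] [ 0.49  0.1  -0.52  0.   -0.96 -0.24] 0.04926613806116023 [-0.3  0.2  0. ]
cam [ 0.494 -0.044  0.311]
```

View pics/w2.png

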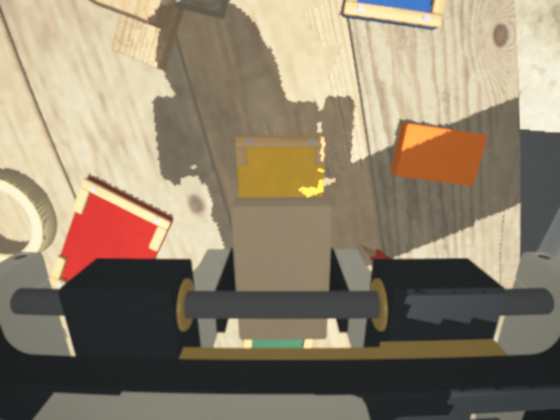

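Run:
```python
import pickle;from h import *
f=pickle.load(open("w2.pkl","rb"))
t=np.radians(14.2);u=np.array([np.cos(t),np.sin(t)]);v=np.array([-u[1],u[0]])
def loc(p,z):
    d=world(f,p,z)[:,:2]-[.4759,.0355];return (np.c_[d@u,d@v]*1000).round(1).tolist()
print("nest outer end (exp +-43,-58)",loc([(237,137),(319,137)],.014))
print("blank end (exp +-25,-40)",loc([(234,198),(330,198)],.1743-.0256+.018))
```

```text
nest outer end (exp +-43,-58) [[41.0, -58.6], [-35.9, -58.5]]
blank end (exp +-25,-40) [[21.8, -41.4], [-24.5, -41.4]]
```

>>> {"method": "apply_moves", "body": {"commands": [[[1, 0.008, 0, -0.1, 0], [1, 0, 0, -0.12, 0], [1, 0, 0, -0.12, 0], [1, 0, 0, -0.12, 0], [1, 0, 0, -0.1, 0], [1, 0, 0, -0.06, 0], [1, 0, 0, -0.04, 0], [1, 0, 0, -0.02, 0], [1, 0, 0, -0.01, 0], [1, 0, 0, 0, 0], [1, 0, 0, 0, 0]]]}}

```text
t: 7.25
eef_pos: [0.4773, 0.036, 0.0361]
ee_rot: [-3.141, 0.0, -1.323]
force: [0.2, -0.4, 0.0]
width: 0.0499
gripper_force: 20.0
```

>>> {"method": "apply_moves", "body": {"commands": [[[1, 0, 0, -0.01, 0], [1, 0, 0, 0, 0], [0, 0, 0, 0, 0], [0, 0, 0, 0, 0], [-1, 0, 0, 0, 0], [-1, 0, 0, 0, 0], [-1, 0, 0, 0, 0], [-1, 0, 0, 0, 0], [-1, 0, 0, 0.05, 0], [-1, 0, 0, 0.1, 0], [-1, 0, 0, 0.15, 0], [-1, 0, 0, 0.15, 0]]]}}

```text
t: 8.45
eef_pos: [0.4766, 0.0357, 0.1251]
ee_rot: [3.141, -0.0, -1.323]
force: [0.8, -0.5, -0.3]
width: 0.0877
gripper_force: 0.0
```

>>> {"method": "apply_moves", "body": {"commands": [[[-1, 0, 0, 0.2, 0], [-1, 0.07, -0.09, 0.06, -0.012], [-1, 0.07, -0.09, 0.06, -0.012], [-1, 0.07, -0.09, 0.06, -0.012], [-1, 0.07, -0.09, 0.06, -0.012], [-1, 0.07, -0.09, 0.06, -0.012], [-1, 0.07, -0.09, 0.06, -0.012], [-1, 0.07, -0.09, 0.06, -0.012], [-1, 0.07, -0.08, 0, -0.012], [-1, 0.07, -0.08, 0, -0.01], [-1, 0.07, -0.07, 0, -0.01], [-1, 0, 0, 0, 0]]]}}

```text
t: 9.65
eef_pos: [0.6177, -0.1377, 0.2477]
ee_rot: [3.141, -0.0, -1.69]
force: [-1.3, 0.1, -0.4]
width: 0.0875
gripper_force: 0.0
```

```bash
python3 snap.py w3;python3 snap.py t3 top
python3 - <<'E'
import cv2,numpy as np
a=cv2.imread("pics/w3.png")[:320];b=cv2.imread("pics/t3.png")[90:260,150:430]
cv2.imwrite("pics/m3.png",np.vstack([cv2.resize(a,(500,286)),cv2.resize(b,(500,304))]))
E
```

```text
9.7 [ 0.617  -0.1369  0.2476] [180.   -0.  -96.8] [ 0.09  0.29 -0.09 -0.   -1.19 -0.21] 0.08775990820280448 [0.1 0.4 0.2]
cam [ 0.607 -0.219  0.384]
9.75 [ 0.6166 -0.1364  0.2477] [180.    0.  -96.7] [ 0.09  0.29 -0.09 -0.   -1.19 -0.21] 0.08756478716612019 [-0.2 -0.1  0.5]
cam [0.403 0.025 1.174]
```

View pics/m3.png

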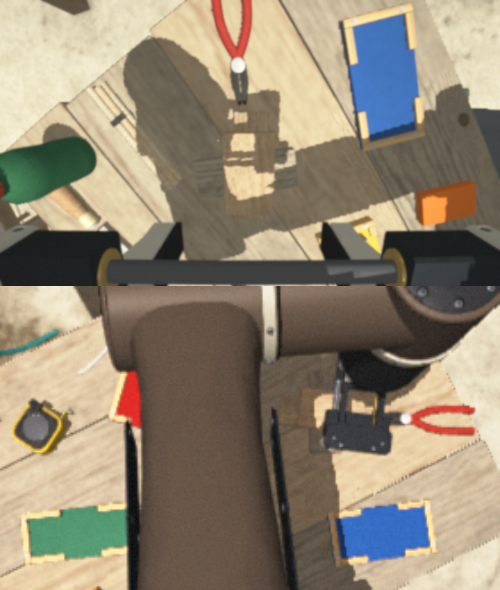

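```bash
cat > ov.py <<'E'
import sys,pickle;from h import *
# ov.py name cx cy a w l ztop x0 y0 x1 y1 k
n=sys.argv[1];cx,cy,a,w,l,z,*b,k=map(float,sys.argv[2:])
f=pickle.load(open(n+".pkl","rb"));t=np.radians(a);u=np.array([np.cos(t),np.sin(t)]);v=np.array([-u[1],u[0]])
Q=[np.r_[np.array([cx,cy])+i*w/2*u+j*l/2*v,z] for i,j in((1,1),(1,-1),(-1,-1),(-1,1))]
x0,y0,x1,y1=map(int,b);im=cv2.resize(f["image"][y0:y1,x0:x1],None,fx=k,fy=k,interpolation=2)
im=cv2.convertScaleAbs(im,alpha=1.5)
cv2.polylines(im,[((px(f,Q)-[x0,y0]+.5)*k).round().astype(int)],True,(0,0,255),1)
print(px(f,Q).round(1).tolist());cv2.imwrite(f"pics/{n}o.png",im)
E
python3 ov.py w3 .619 -.133 -6.6 .06 .1 .068 190 80 360 260 3.3
```

```text
[[253.0, 241.5], [250.0, 150.1], [309.4, 149.8], [307.3, 241.3]]
```

View pics/w3o.png

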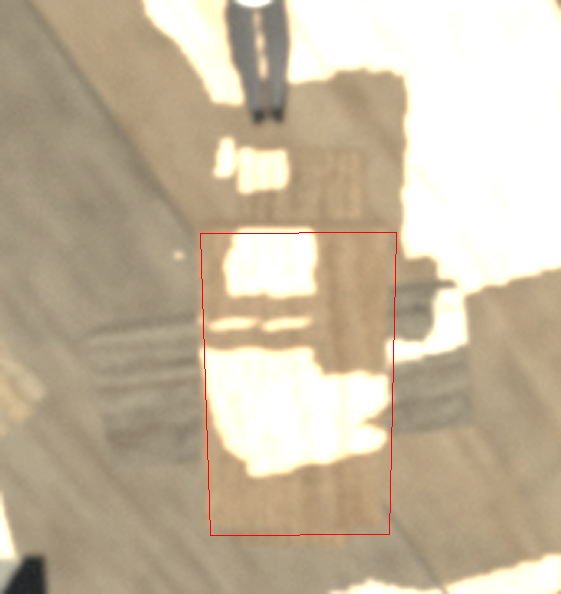

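>>> {"method": "apply_moves", "body": {"commands": [[[-1, 0.011, 0.013, -0.1, 0], [-1, 0, 0, -0.12, 0], [-1, 0, 0, -0.12, 0], [-1, 0, 0, -0.12, 0], [-1, 0, 0, -0.12, 0], [-1, 0, 0, -0.12, 0], [-1, 0, 0, -0.12, 0], [-1, 0, 0, -0.06, 0], [-1, 0, 0, -0.035, 0], [-1, 0, 0, 0, 0], [-1, 0, 0, 0, 0]]], "force": 25}}

```text
t: 10.85
eef_pos: [0.6198, -0.1334, 0.0657]
ee_rot: [-3.14, 0.0, -1.687]
force: [-0.1, 1.0, 0.6]
width: 0.0875
gripper_force: 0.0
```

>>> {"method": "apply_moves", "body": {"commands": [[[1, 0, 0, 0, 0], [1, 0, 0, 0, 0], [1, 0, 0, 0, 0], [1, 0, 0, 0, 0], [1, 0, 0, 0, 0], [1, 0, 0, 0, 0], [1, 0, 0, 0, 0], [1, 0, 0, 0, 0]]]}}

```text
t: 11.65
eef_pos: [0.6195, -0.1336, 0.0649]
ee_rot: [-3.141, -0.0, -1.687]
force: [-0.1, 0.8, 4.6]
width: 0.0605
gripper_force: 25.0
```

>>> {"method": "apply_moves", "body": {"commands": [[[1, 0, 0, 0.03, 0], [1, 0, 0, 0.07, 0], [1, 0, 0, 0.12, 0], [1, 0, 0, 0.14, 0], [1, 0, 0, 0.14, 0], [1, 0.012, 0.14, 0, -0.005], [1, 0.012, 0.14, 0, -0.005], [1, 0.012, 0.14, 0, -0.005], [1, 0.012, 0.14, 0, -0.005], [1, 0.012, 0.14, 0, -0.005], [1, 0.012, 0.14, 0, -0.005], [1, 0.012, 0.14, 0, -0.005]]]}}

```text
t: 12.85
eef_pos: [0.6358, 0.0635, 0.1656]
ee_rot: [-3.141, 0.0, -1.798]
force: [0.0, -0.2, -0.9]
width: 0.06
gripper_force: 25.0
```

>>> {"method": "apply_moves", "body": {"commands": [[[1, 0.012, 0.14, 0, -0.005], [1, 0.012, 0.14, 0, -0.005], [1, 0.011, 0.125, 0, 0], [1, 0, 0, 0, 0], [1, 0, 0, 0, 0]]]}}

```text
t: 13.35
eef_pos: [0.6427, 0.1439, 0.165]
ee_rot: [3.141, -0.0, -1.828]
force: [0.1, -0.2, -0.7]
width: 0.0595
gripper_force: 25.0
```

```bash
python3 snap.py w4; python3 ov.py w4 .6433 .1436 -14.9 .096 .136 .014 0 0 560 420 1
python3 - <<'E'
import pickle;from h import *
F=pickle.load(open("f0.pkl","rb"));f=F["top"];print(world(f,[(242,134),(242,99),(242,116)],.01).round(3))
E
```

```text
13.4 [0.6427 0.1432 0.165 ] [ 180.    -0.  -104.8] [ 0.51  0.39 -0.14 -0.   -1.04 -0.77] 0.05976334947035195 [-0.3 -0.2 -1.7]
cam [0.621 0.064 0.302]
[[233.3, 264.0], [226.8, 128.1], [333.3, 128.5], [326.3, 264.4]]
[[0.703 0.13  0.01 ]
 [0.806 0.131 0.01 ]
 [0.756 0.13  0.01 ]]
```

View pics/w4o.png

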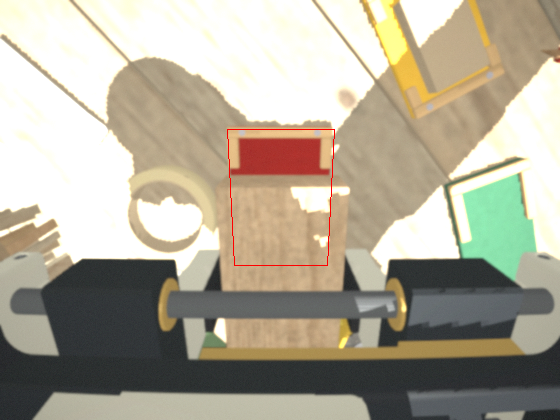

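>>> {"method": "apply_moves", "body": {"commands": [[[1, -0.012, 0.002, -0.1, 0], [1, 0, 0, -0.12, 0], [1, 0, 0, -0.12, 0], [1, 0, 0, -0.12, 0], [1, 0, 0, -0.1, 0], [1, 0, 0, -0.05, 0], [1, 0, 0, -0.03, 0], [1, 0, 0, -0.02, 0], [1, 0, 0, 0, 0], [1, 0, 0, 0, 0]]]}}

```text
t: 14.4
eef_pos: [0.6411, 0.144, 0.0335]
ee_rot: [-3.14, 0.001, -1.829]
force: [0.0, -0.7, -1.2]
width: 0.0599
gripper_force: 25.0
```

>>> {"method": "apply_moves", "body": {"commands": [[[-0.54, 0, 0, 0, 0], [-0.54, 0, 0, 0, 0], [-0.54, 0, 0, 0, 0], [-0.54, 0, 0, 0, 0], [-0.54, 0, 0, 0.05, 0], [-0.54, 0, 0, 0.1, 0], [-0.54, 0, 0, 0.15, 0], [-0.54, 0, 0, 0.2, 0], [-0.54, 0, 0, 0.2, 0], [-1, 0, 0, 0.2, 0], [-1, 0, 0, 0.18, 0]]]}}

```text
t: 15.5
eef_pos: [0.6405, 0.1437, 0.2519]
ee_rot: [-3.14, 0.001, -1.829]
force: [0.7, -0.5, 0.5]
width: 0.078
gripper_force: 0.0
```

>>> {"method": "apply_moves", "body": {"commands": [[[-1, -0.01, -0.13, 0, -0.04], [-1, -0.01, -0.13, 0, -0.04], [-1, -0.01, -0.13, 0, -0.04], [-1, -0.01, -0.13, 0, -0.04], [-1, -0.01, -0.13, 0, -0.04], [-1, -0.01, -0.13, 0, -0.04], [-1, -0.01, -0.13, 0, -0.04], [-1, -0.01, -0.13, 0, -0.04], [-1, -0.01, -0.13, 0, -0.04], [-1, -0.005, -0.185, 0, -0.04], [-1, 0, 0, 0, -0.014], [-1, 0, 0, 0, 0]]]}}

```text
t: 16.7
eef_pos: [0.6213, -0.1282, 0.2493]
ee_rot: [3.142, 0.001, -3.132]
force: [-0.5, 0.2, 0.1]
width: 0.0878
gripper_force: 0.0
```

```bash
python3 snap.py w5; python3 ov.py w5 .622 -.127 90.7 .05 .13 .04 180 90 380 260 3.4
```

```text
16.75 [ 0.6214 -0.1275  0.2492] [ 180.     0.  -179.3] [ 0.1   0.29 -0.08 -0.   -1.2  -1.66] 0.08803317083452589 [ 0.6 -0.7 -0.1]
cam [ 0.538 -0.129  0.386]
[[305.9, 129.5], [303.6, 240.3], [262.2, 240.4], [259.8, 129.6]]
```

View pics/w5o.png

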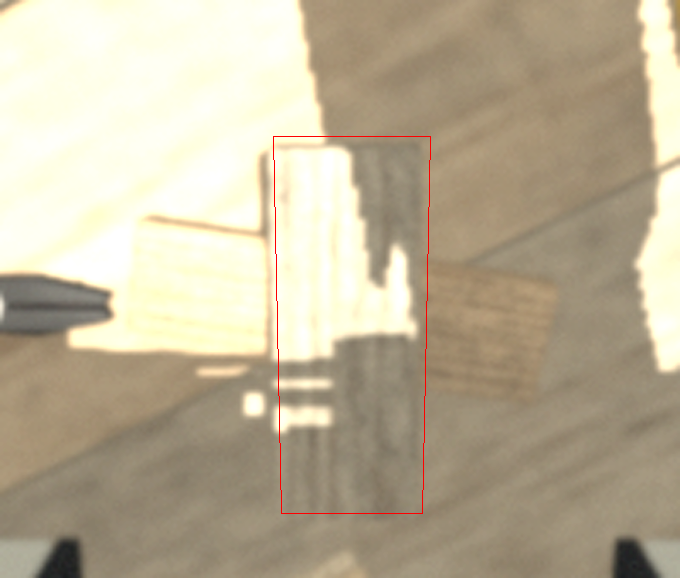

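>>> {"method": "apply_moves", "body": {"commands": [[[-1, 0.008, -0.008, -0.1, 0], [-1, 0, 0, -0.14, 0], [-1, 0, 0, -0.14, 0], [-1, 0, 0, -0.14, 0], [-1, 0, 0, -0.14, 0], [-1, 0, 0, -0.14, 0], [-1, 0, 0, -0.12, 0], [-1, 0, 0, -0.06, 0], [-1, 0, 0, -0.03, 0], [-1, 0, 0, -0.02, 0], [-1, 0, 0, 0, 0], [-1, 0, 0, 0, 0]]]}}

```text
t: 17.95
eef_pos: [0.6238, -0.1287, 0.0436]
ee_rot: [-3.142, 0.002, -3.129]
force: [-0.1, -0.1, 0.5]
width: 0.0876
gripper_force: 0.0
```

>>> {"method": "apply_moves", "body": {"commands": [[[1, 0, 0, 0, 0], [1, 0, 0, 0, 0], [1, 0, 0, 0, 0], [1, 0, 0, 0, 0], [1, 0, 0, 0, 0], [1, 0, 0, 0, 0], [1, 0, 0, 0, 0], [1, 0, 0, 0, 0]]]}}

```text
t: 18.75
eef_pos: [0.6231, -0.1288, 0.0426]
ee_rot: [-3.142, -0.0, -3.129]
force: [-0.1, -0.1, 0.7]
width: 0.0502
gripper_force: 25.0
```

>>> {"method": "apply_moves", "body": {"commands": [[[1, 0, 0, 0.03, 0], [1, 0, 0, 0.07, 0], [1, 0, 0, 0.12, 0], [1, 0, 0, 0.14, 0], [1, 0, 0, 0.14, 0.02], [1, 0, 0, 0.1, 0.04], [1, -0.08, -0.04, 0, 0.04], [1, -0.08, -0.04, 0, 0.04], [1, -0.08, -0.04, 0, 0.04], [1, -0.08, -0.04, 0, 0.04], [1, -0.08, -0.04, 0, 0.04], [1, -0.08, -0.04, 0, 0.04]]]}}

```text
t: 19.95
eef_pos: [0.5266, -0.1771, 0.1639]
ee_rot: [-3.14, 0.001, -2.182]
force: [-0.2, 0.2, -0.8]
width: 0.0498
gripper_force: 25.0
```

>>> {"method": "apply_moves", "body": {"commands": [[[1, -0.08, -0.04, 0, 0.04], [1, -0.08, -0.04, 0, 0.04], [1, -0.08, -0.04, 0, 0.04], [1, -0.08, -0.04, 0, 0.04], [1, -0.08, -0.04, 0, 0.04], [1, -0.074, -0.034, 0, 0.037], [1, 0, 0, 0, 0], [1, 0, 0, 0, 0]]]}}

```text
t: 20.75
eef_pos: [0.4327, -0.2237, 0.1637]
ee_rot: [-3.14, -0.001, -1.445]
force: [0.9, 0.4, -0.7]
width: 0.0498
gripper_force: 25.0
```

```bash
python3 snap.py w6; python3 ov.py w6 .4323 -.2234 7.3 .086 .166 .014 0 0 560 420 1
```

```text
20.8 [ 0.4331 -0.2236  0.1635] [-179.9   -0.   -82.8] [-0.07  0.13 -0.51  0.   -0.93  0.2 ] 0.04979826825324404 [ 0.5  0.3 -1. ]
cam [ 0.442 -0.305  0.3  ]
[[240.2, 277.9], [232.4, 111.2], [329.7, 111.1], [322.6, 277.9]]
```

View pics/w6o.png

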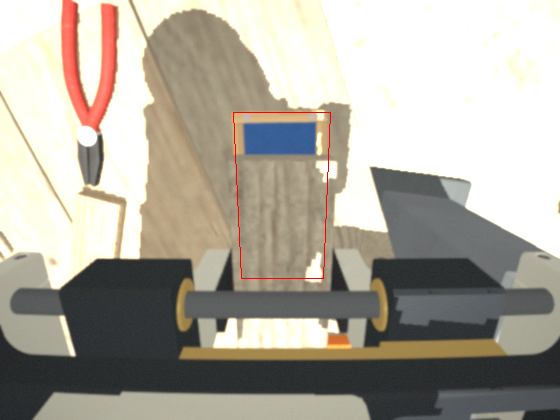

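>>> {"method": "apply_moves", "body": {"commands": [[[1, 0, 0, -0.1, 0], [1, 0, 0, -0.12, 0], [1, 0, 0, -0.12, 0], [1, 0, 0, -0.12, 0], [1, 0, 0, -0.1, 0], [1, 0, 0, -0.05, 0], [1, 0, 0, -0.025, 0], [1, 0, 0, -0.02, 0], [1, 0, 0, 0, 0], [1, 0, 0, 0, 0]]]}}

```text
t: 21.8
eef_pos: [0.4332, -0.2236, 0.0323]
ee_rot: [-3.14, -0.0, -1.443]
force: [0.6, -0.7, -0.9]
width: 0.0497
gripper_force: 25.0
```

>>> {"method": "apply_moves", "body": {"commands": [[[0, 0, 0, 0, 0], [0, 0, 0, 0, 0], [-1, 0, 0, 0, 0], [-1, 0, 0, 0, 0], [-1, 0, 0, 0, 0], [-1, 0, 0, 0, 0], [-1, 0, 0, 0.05, 0], [-1, 0, 0, 0.1, 0], [-1, 0, 0, 0.15, 0], [-1, 0, 0, 0.2, 0], [-1, 0, 0, 0.2, 0], [-1, 0, 0, 0.2, 0]]]}}

```text
t: 23.0
eef_pos: [0.4318, -0.2236, 0.2141]
ee_rot: [-3.141, -0.0, -1.442]
force: [1.6, -0.9, -0.2]
width: 0.0878
gripper_force: 0.0
```

>>> {"method": "apply_moves", "body": {"commands": [[[-1, 0.09, 0.05, 0.1, -0.01], [-1, 0.09, 0.05, 0.1, -0.01], [-1, 0.09, 0.05, 0, -0.01], [-1, 0.09, 0.05, 0, -0.01], [-1, 0.09, 0.05, 0, -0.01], [-1, 0.09, 0.05, 0, -0.01], [-1, 0.09, 0.05, 0, -0.01], [-1, 0.09, 0.05, 0, -0.01], [-1, 0.09, 0.05, 0, -0.007], [-1, 0.115, 0.023, 0, 0], [-1, 0, 0, 0, 0], [-1, 0, 0, 0, 0]]]}}

```text
t: 24.2
eef_pos: [0.6171, -0.1288, 0.2516]
ee_rot: [3.141, -0.0, -1.715]
force: [-0.1, -0.6, -0.0]
width: 0.0876
gripper_force: 0.0
```

```bash
python3 snap.py w7; python3 ov.py w7 .6178 -.129 -8.4 .045 .15 .018 180 90 380 260 3.4
```

```text
24.25 [ 0.6168 -0.129   0.2518] [180.    0.  -98.3] [ 0.1   0.28 -0.09 -0.   -1.2  -0.25] 0.08775007839555901 [-0.3  1.  -0.9]
cam [ 0.604 -0.21   0.388]
[[262.6, 239.0], [260.6, 118.2], [299.8, 118.3], [297.5, 239.1]]
```

View pics/w7o.png

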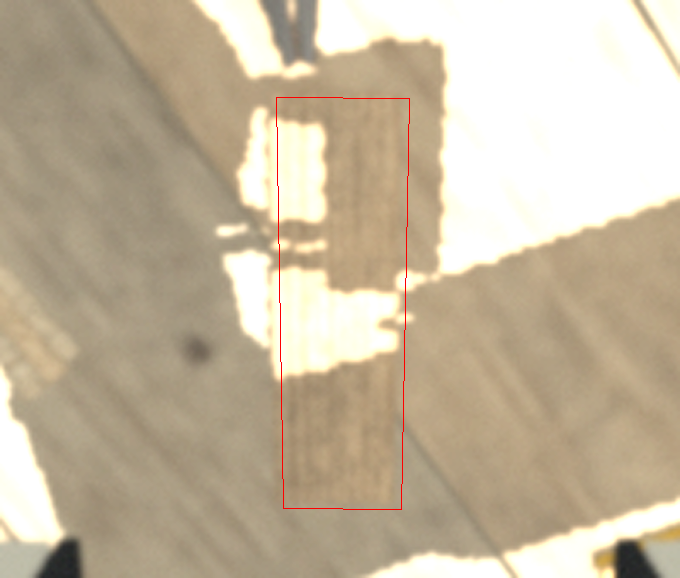

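>>> {"method": "apply_moves", "body": {"commands": [[[-1, 0.013, -0.005, -0.12, 0], [-1, 0, 0, -0.16, 0], [-1, 0, 0, -0.16, 0], [-1, 0, 0, -0.16, 0], [-1, 0, 0, -0.16, 0], [-1, 0, 0, -0.14, 0], [-1, 0, 0, -0.1, 0], [-1, 0, 0, -0.06, 0], [-1, 0, 0, -0.04, 0], [-1, 0, 0, -0.03, 0], [-1, 0, 0, 0, 0], [-1, 0, 0, 0, 0]]]}}

```text
t: 25.45
eef_pos: [0.6205, -0.13, 0.0264]
ee_rot: [-3.14, 0.0, -1.716]
force: [-0.2, 0.3, 0.4]
width: 0.0878
gripper_force: 0.0
```

>>> {"method": "apply_moves", "body": {"commands": [[[1, 0, 0, 0, 0], [1, 0, 0, 0, 0], [1, 0, 0, 0, 0], [1, 0, 0, 0, 0], [1, 0, 0, 0, 0], [1, 0, 0, 0, 0], [1, 0, 0, 0, 0], [1, 0, 0, 0, 0]]]}}

```text
t: 26.25
eef_pos: [0.62, -0.13, 0.0256]
ee_rot: [-3.141, 0.0, -1.716]
force: [0.2, -0.3, -0.1]
width: 0.0449
gripper_force: 25.0
```

>>> {"method": "apply_moves", "body": {"commands": [[[1, 0, 0, 0.03, 0], [1, 0, 0, 0.07, 0], [1, 0, 0, 0.12, 0], [1, 0, 0, 0.15, 0], [1, 0, 0, 0.15, 0], [1, 0, 0, 0.13, 0], [1, -0.06, 0.12, 0, 0.005], [1, -0.06, 0.12, 0, 0.005], [1, -0.06, 0.12, 0, 0.005], [1, -0.06, 0.12, 0, 0.005], [1, -0.06, 0.12, 0, 0.005], [1, -0.06, 0.12, 0, 0.005]]]}}

```text
t: 27.45
eef_pos: [0.5474, 0.0149, 0.1568]
ee_rot: [-3.14, 0.0, -1.621]
force: [0.6, -0.2, -1.5]
width: 0.0449
gripper_force: 25.0
```

>>> {"method": "apply_moves", "body": {"commands": [[[1, -0.06, 0.12, 0, 0.005], [1, -0.06, 0.12, 0, 0.005], [1, -0.06, 0.12, 0, 0.005], [1, -0.06, 0.12, 0, 0.005], [1, -0.06, 0.12, 0, 0.005], [1, -0.06, 0.13, 0, 0.005], [1, -0.06, 0.13, 0, 0.005], [1, -0.06, 0.13, 0, 0.005], [1, -0.06, 0.13, 0, 0.007], [1, -0.043, 0.12, 0, 0.005], [1, 0, 0, 0, 0], [1, 0, 0, 0, 0]]]}}

```text
t: 28.65
eef_pos: [0.4311, 0.2625, 0.1564]
ee_rot: [-3.141, 0.001, -1.457]
force: [0.5, -0.1, -0.3]
width: 0.0448
gripper_force: 25.0
```

```bash
python3 snap.py w8; python3 ov.py w8 .4314 .2618 6.5 .081 .186 .014 0 0 560 420 1
```

```text
28.7 [0.4312 0.2619 0.1562] [-180.     0.   -83.5] [ 0.94  0.16 -0.49 -0.   -0.92 -0.82] 0.04478539945060456 [-0.3  0.1 -1.7]
cam [0.439 0.181 0.293]
[[241.1, 288.9], [232.8, 97.4], [327.9, 97.4], [319.7, 289.0]]
```

View pics/w8o.png

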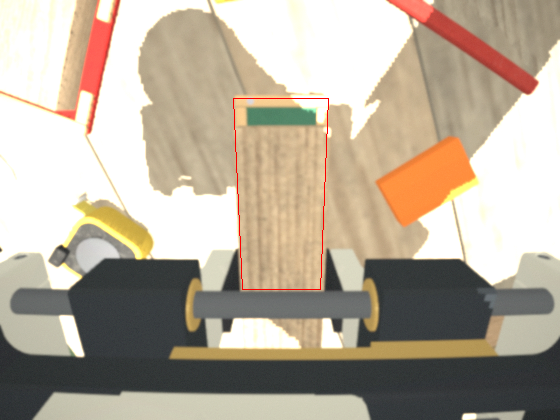

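>>> {"method": "apply_moves", "body": {"commands": [[[1, 0, 0, -0.1, 0], [1, 0, 0, -0.12, 0], [1, 0, 0, -0.12, 0], [1, 0, 0, -0.1, 0], [1, 0, 0, -0.08, 0], [1, 0, 0, -0.05, 0], [1, 0, 0, -0.025, 0], [1, 0, 0, -0.018, 0], [1, 0, 0, 0, 0], [1, 0, 0, 0, 0]]]}}

```text
t: 29.7
eef_pos: [0.4317, 0.2624, 0.0336]
ee_rot: [-3.141, 0.001, -1.458]
force: [0.2, -0.2, -0.4]
width: 0.0447
gripper_force: 25.0
```

>>> {"method": "apply_moves", "body": {"commands": [[[0, 0, 0, 0, 0], [0, 0, 0, 0, 0], [-1, 0, 0, 0, 0], [-1, 0, 0, 0, 0], [-1, 0, 0, 0, 0], [-1, 0, 0, 0, 0], [-1, 0, 0, 0.05, 0], [-1, 0, 0, 0.1, 0], [-1, 0, 0, 0.15, 0], [-1, 0, 0, 0.2, 0], [-1, 0, 0, 0.2, 0], [-1, 0, 0, 0.2, 0]]]}}

```text
t: 30.9
eef_pos: [0.4311, 0.2617, 0.2155]
ee_rot: [-3.141, 0.0, -1.458]
force: [0.9, 0.3, 0.1]
width: 0.0876
gripper_force: 0.0
```

>>> {"method": "apply_moves", "body": {"commands": [[[-1, 0, -0.1, 0.2, 0], [-1, 0, -0.1, 0.1, 0], [-1, 0, -0.1, 0, 0], [-1, 0, -0.1, 0, 0], [-1, 0, -0.1, 0, 0], [-1, 0, -0.1, 0, 0], [-1, 0, 0, 0, 0], [-1, 0, 0, 0, 0]]]}}

```text
t: 31.7
eef_pos: [0.4311, 0.1415, 0.273]
ee_rot: [3.142, 0.0, -1.459]
force: [0.5, 0.3, -0.1]
width: 0.0878
gripper_force: 0.0
```

```bash
python3 snap.py w9; python3 snap.py s9 side
python3 - <<'E'
import cv2,numpy as np
a=cv2.imread("pics/w9.png");b=cv2.imread("pics/s9.png")[165:330,130:400]
cv2.imwrite("pics/m9.png",np.hstack([cv2.resize(a,(360,270)),cv2.resize(b,(440,270))]))
crop=cv2.resize(b,None,fx=2.9,fy=2.9,interpolation=2);cv2.imwrite("pics/s9c.png",crop)
E
```

```text
31.75 [0.4312 0.142  0.2729] [180.    0.  -83.6] [ 0.75 -0.03 -0.41 -0.   -1.19 -0.64] 0.08748576592222267 [ 1.1  0.2 -0. ]
cam [0.439 0.06  0.409]
31.8 [0.4313 0.1423 0.2729] [180.   -0.  -83.5] [ 0.75 -0.03 -0.41 -0.   -1.19 -0.64] 0.08780853519234365 [ 0.5 -0.4  0.3]
cam [0.149 1.078 0.619]
```

View pics/s9c.png

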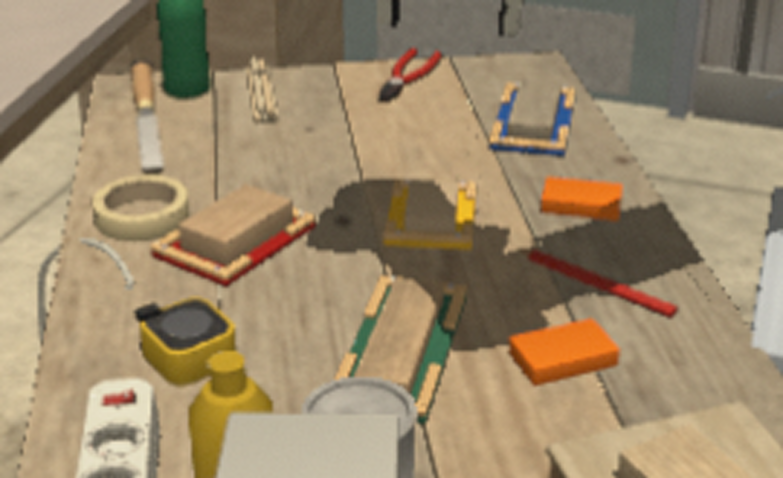

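>>> {"method": "apply_moves", "body": {"commands": [[[-1, 0.02, -0.18, 0, 0], [-1, 0.02, -0.18, 0, 0], [-1, 0.02, -0.18, 0, 0], [-1, 0, -0.18, 0, 0], [-1, 0, -0.18, 0, 0], [-1, 0, -0.18, 0, 0], [-1, 0, -0.18, 0, 0], [-1, 0, -0.18, 0, 0], [-1, 0, -0.18, 0, 0], [-1, 0, -0.18, 0, 0], [-1, 0, -0.18, 0, 0], [-1, 0, -0.18, 0, 0]]]}}

```text
t: 33.0
eef_pos: [0.4437, -0.291, 0.2727]
ee_rot: [3.141, 0.0, -1.457]
force: [0.8, 0.4, 0.5]
width: 0.0873
gripper_force: 0.0
```

>>> {"method": "apply_moves", "body": {"commands": [[[-1, -0.1, -0.15, 0, 0], [-1, -0.1, -0.15, 0, 0], [-1, -0.1, -0.15, 0, 0], [-1, -0.1, -0.15, 0, 0], [-1, -0.1, -0.15, 0, 0], [-1, -0.1, -0.15, 0, 0], [-1, -0.1, -0.15, 0, 0], [-1, -0.1, -0.15, 0, 0], [-1, -0.1, -0.15, 0, 0], [-1, -0.1, -0.15, 0, 0], [-1, 0, 0, 0, 0], [-1, 0, 0, 0, 0]]]}}

```text
t: 34.2
eef_pos: [0.2433, -0.5902, 0.2719]
ee_rot: [3.141, 0.002, -1.459]
force: [0.2, -0.5, 0.0]
width: 0.0876
gripper_force: 0.0
```

```bash
python3 snap.py t9 top
cat > chk.py <<'E'
import pickle;from h import *
A=pickle.load(open("f0.pkl","rb"))["top"];B=pickle.load(open("t9.pkl","rb"))
d=np.abs(A["image"].astype(int)-B["image"]).sum(2)
for n,cx,cy,a,W,L,w,l,h in(("yellow",475.9,35.5,14.2,86,116,50,80,18),("red",643.3,143.6,-14.9,96,136,60,100,28),("blue",432.3,-223.4,7.3,86,166,50,130,22),("green",431.4,261.8,6.5,81,186,45,150,18)):
    t=np.radians(a);u=np.array([np.cos(t),np.sin(t)]);v=np.array([-u[1],u[0]]);c=np.array([cx,cy])/1000
    P=[np.r_[c+(i*W*u+j*L*v)/2000,.008] for i,j in((1.15,1.15),(1.15,-1.15),(-1.15,-1.15),(-1.15,1.15))]
    m=np.zeros(d.shape,np.uint8);cv2.fillPoly(m,[px(A,P).round().astype(int)],255);m[d<90]=0
    m=cv2.morphologyEx(m,cv2.MORPH_OPEN,np.ones((3,3),np.uint8))
    k=max(cv2.findContours(m,0,1)[0],key=cv2.contourArea)[:,0]
    r=rect(world(B,k,.008+h/1000));e=np.array(r[0])-[cx,cy]
    print(n,"size",r[1:3],"expect",w,l,"angle off",round(r[3]-a,1),"offset w,l",(e@u).round(1),(e@v).round(1))
for n,b in(("tape",(150,145,195,190)),("pliers",(362,145,425,185))):
    x0,y0,x1,y1=b;print(n,"changed px",int((d[y0:y1,x0:x1]>90).sum()))
E
python3 chk.py
```

```text
34.25 [ 0.2438 -0.5897  0.2722] [ 1.80e+02  1.00e-01 -8.35e+01] [-0.87  0.29 -0.04 -0.   -1.25  0.99] 0.08792445391303683 [-0.   1.3  0.2]
cam [0.403 0.025 1.174]
yellow size (50.9, 81.7) expect 50 80 angle off 0.2 offset w,l -0.5 1.5
red size (63.8, 105.7) expect 60 100 angle off -0.1 offset w,l -5.0 -3.2
blue size (75.6, 133.4) expect 50 130 angle off 1.0 offset w,l -12.0 6.4
green size (43.9, 155.3) expect 45 150 angle off 0.3 offset w,l -1.2 -2.2
tape changed px 0
pliers changed px 0
```

Run:
```python
import pickle;from h import *
B=pickle.load(open("t9.pkl","rb"));im=B["image"].astype(np.float32)
for n,cx,cy,a,h,Lx,Ly in(("blue",432.3,-223.4,7.3,22,50,90),("red",643.3,143.6,-14.9,28,54,74)):
    t=np.radians(a);u=np.array([np.cos(t),np.sin(t)]);v=np.array([-u[1],u[0]]);c=np.array([cx,cy])/1000
    for nm,d,o,L in(("w",u,v,Lx),("l",v,u,Ly)):
        s=np.arange(-L,L+1,4)
        g=np.mean([px(B,np.c_[c+s[:,None]/1000*d+q/1000*o,np.full(len(s),.008+h/1000)]) [:,None] for q in(0,)],0)[:,0].astype(np.float32)
        col=cv2.remap(im,g[None,:,:],None,cv2.INTER_LINEAR)[0].round().astype(int)
        print(n,nm);print(" ".join(f"{k}:{b}/{gg}/{r}" for k,(b,gg,r) in zip(s,col)))
```

```text
blue w
-50:123/149/166 -46:121/146/166 -42:122/107/108 -38:146/79/39 -34:151/81/40 -30:148/76/35 -26:123/97/88 -22:113/134/152 -18:117/140/154 -14:114/137/153 -10:119/140/157 -6:118/140/157 -2:111/133/149 2:116/139/156 6:118/142/163 10:114/137/153 14:127/153/168 18:120/144/161 22:112/131/145 26:117/77/59 30:149/76/35 34:150/80/40 38:149/83/41 42:114/80/69 46:110/130/148 50:120/144/163
blue l
-90:116/139/155 -86:118/140/157 -82:119/140/158 -78:115/149/170 -74:114/173/215 -70:124/188/235 -66:108/92/95 -62:145/81/52 -58:122/134/140 -54:116/140/160 -50:114/138/155 -46:117/140/158 -42:117/141/158 -38:114/140/156 -34:116/138/156 -30:115/136/154 -26:115/137/156 -22:117/141/157 -18:120/144/163 -14:122/145/162 -10:118/139/156 -6:107/131/147 -2:114/137/153 2:108/130/146 6:117/138/154 10:118/138/155 14:117/139/158 18:117/139/157 22:119/140/156 26:122/145/161 30:123/147/165 34:122/144/159 38:120/143/161 42:118/140/159 46:122/145/161 50:130/155/171 54:137/159/177 58:137/161/179 62:132/157/175 66:127/153/171 70:93/107/119 74:103/74/61 78:121/149/179 82:126/193/235 86:112/156/189 90:107/128/146
red
[... 293 characters left out ...]
8/156/188 26:74/98/164 30:30/35/164 34:26/31/168 38:28/33/167 42:88/109/170 46:123/153/174 50:122/150/172 54:109/135/155
red l
-74:83/103/120 -70:77/118/159 -66:131/194/235 -62:116/166/223 -58:31/40/162 -54:25/34/80 -50:84/111/139 -46:117/156/192 -42:118/157/192 -38:120/160/194 -34:120/159/195 -30:120/159/192 -26:121/159/194 -22:117/155/189 -18:113/151/184 -14:113/150/186 -10:112/149/185 -6:117/154/187 -2:116/152/189 2:124/160/195 6:125/165/198 10:123/163/199 14:125/165/200 18:117/156/190 22:118/156/191 26:119/158/194 30:117/155/193 34:120/160/196 38:121/162/198 42:120/160/195 46:118/153/194 50:62/83/170 54:85/128/172 58:127/192/234 62:123/174/213 66:116/143/165 70:119/146/167 74:126/154/178
```

```bash
python3 -c "
from station import arm
print(arm.job_done())"
```

```text
the job is handed in; nothing more can be done
None
```

All four blanks came off the stack in order from the top and lie in their nests with the gripper clear; the last top picture showed no change at the tape measure or pliers. I handed the job in at about 34 s, no verdict came back, and I viewed 15 pictures where the limit was 14.

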